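Gauge the tyre tread and mark the check board

ROBOT

A 6-joint arm with a two-finger parallel gripper is mounted at the origin on the work surface. World frame = base frame: x ahead of the robot, y to its left, z up, the work surface at z = 0. Lengths are in m, angles in rad, forces in N, time in s.
With the tool pointing down it reaches from about 0.375 to 0.9 m from the base axis. Payload 3.1 kg.
Tool frame: the origin (TCP) lies on the centre line of the jaws, within the pads' length; the fingertips stand 17 mm ahead of it and the grasp point (between the pads) lies 2 mm behind it; y points along the fingers, z is the direction in which the jaws open and shut, and the axes are right-handed (so a half turn about y gives the same grasp; the last joint's range is limited). The gripper opens to 85 mm and grips with 20 to 120 N. Pads are 22 mm wide; open, the fingers measure 114 mm over their backs; the gripper's body (76 mm by 85 mm) begins 54 mm behind the grasp point. The pads swing forward as they close: fully open they stand 13 mm farther back than shut.
Start: joints at [1.159, 0.527, 1.433, -0, 1.181, -0.178], TCP at [0.145, 0.608, 0.248] pointing down, gripper open.
Joint ranges: [-3.08, 3.08], [-0.75, 2.2], [0.22, 2.44], [-1.43, 4.57], [0, 2.65], [-2.85, 2.85]. Speed limits (rad/s): [2.79, 2.79, 3.14, 3.14, 3.14, 3.14].

INTERFACE

Orientations are given as a unit quaternion [x, y, z, w].
In Python, from station import manip gives the robot as it stands.
- The arm moves only by the shell command python3 -m handwheel 'ROWS' [FORCE]. ROWS is JSON, one flat list of numbers, 7 for each row, row after row: the shift along the tool's x, y, z in cm, then the turn, a rotation vector about the tool's x, y, z in rad, then the finger opening in cm, from 0 to 8.54. A call has 1 to 10 rows; each row is the pose to reach, as a shift and turn from the pose commanded when the call began, along the tool's axes at that moment; what a row does not reach only later rows make up. A row lasts 1/12 s, in which the tool goes at most 41.7 mm and 7.16 degrees, less where a joint would pass 70% of its speed; a pose out of reach is approached as far as the arm can. A call with a gripper value outside its range is refused whole. The fingers move at their own pace and stop on an object; FORCE is the grip in N (left out, the last holds). Time passes only in rows, so rows that repeat a pose let the fingers close. It gives the time, the measured TCP pose, the force and the opening at its end, in the units of the state.
- manip.sense(): the state, without advancing time (a new reading comes with each control period).
- manip.snapshot(name): name is "side" or "top" or "wrist"; returns a dict with "frame" (384x512x3 uint8, red, green, blue), "depth" (384x512 float32, m along the optical axis (not along the pixel's ray), 0 where there is no reading), "camera_matrix" (3x3 intrinsics, pixels), "rvec" (rotation vector, rad) and "tvec" (3), from world to camera coordinates, as OpenCV has them. Camera axes: x right, y down, z forward; pixel columns grow to the right and rows downward; lengths in m; the calibration is good to about 2 mm. The wrist camera is an equidistant fisheye: a pixel r from the principal point sees the ray r / f radians off the axis. A picture is of the moment at which its call begins.
- manip.sign_off(): hands the job in, once; it reports no verdict.
The state is a dict: "t": time; "q": joint angles; "qd": joint speeds; "tau": joint torques, N m; "tcp_pos": TCP position; "tool_rot": TCP orientation; "force": force on the tool from outside, world axes, zero at the start; "ft_torque": the same for the moment, N m; "finger_gap": opening from 0.0 (shut) to 1.0 (fully open).
Only numpy, scipy, OpenCV 4.12 (cv2) and the standard library are available. Lean on these libraries where they do the work, as an engineer would, in place of code of your own. Each camera call takes 0.05 s, during which the arm holds its last target.

TASK

Take the sprung tread gauge from its stand and, at the top of the tyre on the balancer, push its probe into the middle groove until the base sits flat across both ribs: press gently but surely and hold it still for a second so that the stick shows the depth, taking care not to let the probe be pushed in on a rib. Then park the gauge upright in its stand again, probe in the hole, and put the black magnet on the board's green field if the tread is deeper than 4 mm, on the red field if it is shallower. Leave the blue magnets, the bottle and the tin where they are.

Things in the scene. Friction and masses are not known exactly. Their poses are not given: they have to be found in the camera images.
- tyre_top (a point): Top of a standing car tyre (634 mm across, 205 wide): mid-width of the rim, at the height of the tread when new. x along the tread, as are its grooves; y along the axle; z up. Not exact for the tread: the ribs' surface lies 0 to 6 mm lower (wear), the middle groove's centre up to 6 mm to either side along y (both unknown: feel for it, or look). The groove's bottom is always 8 mm below this point.
- wheel: The wheel, clamped on a balancer: it cannot turn. Origin at its centre, 317 mm below tyre_top, same axes. Grooves 9 mm wide, walls upright; the two middle ribs 33 mm wide, other grooves 42 mm from the middle one. Tread depth 2 to 8 mm. A wear bar 1.6 mm high crosses the groove 75 mm along +x: gauge within 25 mm of tyre_top. 6 to 15 N seats the gauge well; over 20 N is too hard for the rubber.
- gauge_grip (a point): Mid-grip of the sprung tread gauge, 36 mm above the underside of its base, z up. The grip is an upright yellow block, 22 mm (x) by 24 mm (y), 8 to 60 mm above the base's underside. Below it the steel base, a bar 18 mm (x) by 56 mm (y) and 8 mm high, must lie across the groove: its y along the axle. Gauge 120 g.
- gauge_base (a point): Centre of the flat underside of the gauge's base, same axes. The probe comes out here.
- gauge: The gauge itself, origin at the same point as gauge_base, same axes.
- probe (a joint): How far the gauge's probe is pushed in, m. At 0 (spring out) its round tip stands 12 mm below the base's underside; pushed in 12 mm it is flush with it. The spring takes 2 N to start and 0.15 N more per mm.
- probe_pin: The brass probe pin, 4 mm thick with a round tip; its origin is on the gauge's axis at the base's underside while the probe is out, and rises with the probe. Same axes as the gauge.
- stick (a joint): How far the indicator stick has come out of the gauge's top, m (0 at the start). The probe pushes it up 1:1 and it stays when the probe springs out, so it keeps the largest push-in: tread depth = 12 mm - stick, if the probe was not pushed in farther on a rib. Its top 8 mm are green, the rest red: red shows when the tread is under 4 mm.
- stand_hole (a point): The gauge's stand, a fixed black block 70 mm (x) by 85 mm (y), 30 mm high: centre of its hole (16 mm wide, through) at the block's top, z up. The gauge stands with its base flat on the block and the probe hanging in the hole; any yaw will do.
- magnet_mid (a point): Centre of the black magnet, a disc 30 mm across and 18 mm high with a steel dot on top, 30 to 60 g, lying flat on the check board between its two fields. The board does not hold it.
- field_green_mid (a point): Centre of the green field painted on the check board (fixed, 190 by 300 mm), at the board's top, 6 mm above the bench. Field 170 mm (x) by 88 mm (y), z up. The black magnet goes anywhere on it, all of it inside. A blue magnet lies on it about 55 mm along +x from the centre.
- field_red_mid (a point): Centre of the red field, otherwise the same as the green one. The two fields may be either way round.
- magnet_b: A blue magnet of another wheel on the board, 30 mm across, 18 mm high, origin under its centre. Leave it alone.
- magnet_c: The other blue magnet, the same. Leave it alone.
- polish: Black bottle of polish, 60 mm across, 150 mm high, origin under its centre. Leave it alone.
- tin: Tin, 80 mm across, 55 mm high, origin under its centre. Leave it alone.
Not all that is in view belongs to the job. What is shaped like the gauge but pink or turquoise is not meant.

How it is judged:
By the outcome, as a careful person would: the job done as asked, in the order asked, and still so for the second after the job is handed in, with the robot touching nothing.
It also fails if it takes over 64 s, if anything falls off the work surface, if the arm or the gripper's body presses on something with over 40 N, if the wrist force passes 120 N, or if a joint passes its speed limit or range.

## Working session

There is one attempt and no reset: what is moved stays moved. The work goes in short steps, Python scripts to look and compute and a shell command to move; the robot and the scene stay as the last step left them, time stands still between calls to the robot, and variables do not carry over. Pictures are saved under pics/ and viewed, and the job is handed in when it is done.

```bash
ls; mkdir -p pics; cat > h.py <<'E'
import numpy as np,cv2
from station import manip
from scipy.spatial.transform import Rotation as R
def snap(n,save=None):
    s=manip.snapshot(n)
    if save: cv2.imwrite('pics/'+save,s['frame'][:,:,::-1])
    return s
def cam(s):
    Rm=cv2.Rodrigues(np.array(s['rvec'],float))[0];t=np.array(s['tvec'],float).reshape(3)
    return Rm,t,np.array(s['camera_matrix'],float)
def ray(s,u,v,fish=False):
    Rm,t,K=cam(s)
    x=(u-K[0,2])/K[0,0];y=(v-K[1,2])/K[1,1]
    if fish:
        r=np.hypot(x,y);d=np.array([np.sin(r)*x/max(r,1e-9),np.sin(r)*y/max(r,1e-9),np.cos(r)])
    else: d=np.array([x,y,1.])
    return -Rm.T@t,Rm.T@d
def onz(s,u,v,z,fish=False):
    o,d=ray(s,u,v,fish);return o+d*(z-o[2])/d[2]
def pd(s,u,v,fish=False):
    o,d=ray(s,u,v,fish);Rm,t,K=cam(s);zz=float(s['depth'][v,u]);return o+d*zz/(Rm[2]@d)
def tri(a,b):
    (o1,d1),(o2,d2)=a,b
    d1=d1/np.linalg.norm(d1);d2=d2/np.linalg.norm(d2)
    A=np.stack([d1,-d2],1);x=np.linalg.lstsq(A,o2-o1,rcond=None)[0]
    p,q=o1+d1*x[0],o2+d2*x[1];return (p+q)/2,np.linalg.norm(p-q)
E
python3 - <<'E'
from h import *
np.set_printoptions(precision=4,suppress=True)
st=manip.sense();print(st)
print(R.from_quat(st['tool_rot']).as_matrix())
for n in ['side','top','wrist']:
    s=snap(n,n+'0.png');print(n,s['camera_matrix'],-cam(s)[0].T@cam(s)[1],cam(s)[0][2])
E
```

```text
pics
{'t': 0.0, 'q': array([ 1.1585,  0.5285,  1.4339, -0.    ,  1.1814, -0.1785]), 'qd': array([ 0.0011,  0.0007,  0.0014,  0.0007,  0.0016, -0.0002]), 'tau': array([  0.001 , -44.234 , -17.8034,  -0.0002,   0.0084,  -0.    ]), 'tcp_pos': array([0.1445, 0.6074, 0.2473]), 'tool_rot': array([ 0.703 , -0.0827,  0.0822, -0.7015]), 'force': array([-0.3767, -0.7446,  0.4408]), 'ft_torque': array([ 0.0366, -0.0244, -0.0387]), 'finger_gap': 0.9986929615509735}
[[ 0.9728 -0.0009  0.2316]
 [-0.2316 -0.002   0.9728]
 [-0.0004 -1.     -0.0022]]
side [[435.366   0.    255.471]
 [  0.    435.366 188.664]
 [  0.      0.      1.   ]] [ 0.1044 -0.7818  0.6297] [ 0.4154  0.73   -0.5428]
top [[454.2271   0.     257.0416]
 [  0.     454.2271 196.2876]
 [  0.       0.       1.    ]] [ 0.2442 -0.0158  1.3873] [ 0.2333  0.0104 -0.9724]
wrist [[297.3186   0.     256.8055]
 [  0.     297.3186 191.497 ]
 [  0.       0.       1.    ]] [0.0715 0.6255 0.3736] [ 0.2858 -0.0704 -0.9557]
```

View pics/side0.png

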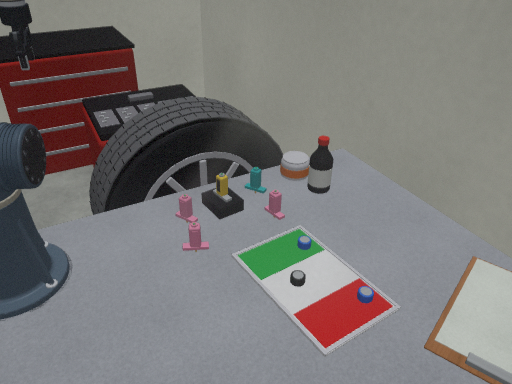

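View pics/top0.png

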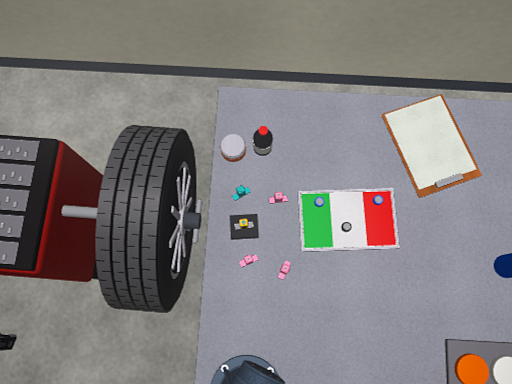

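View pics/wrist0.png

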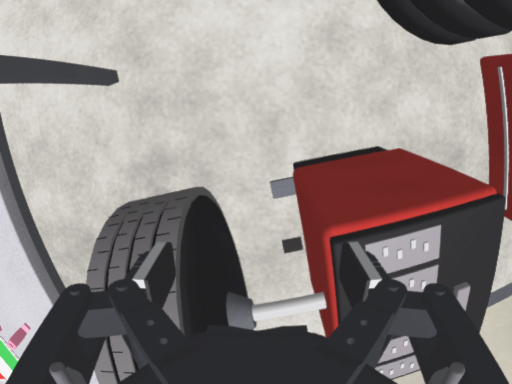

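The top view has +x up and +y left. The yellow gauge is in the black stand at top (244,224) and side (222,187). The lookalikes are pink at top (278,197), (248,260) and (285,269), and turquoise at (241,190). Only the yellow one stands in a black block. The next step is to measure it and enlarge a crop to confirm.

```bash
cat > m1.py <<'E'
from h import *
np.set_printoptions(precision=4,suppress=True)
S={n:snap(n) for n in ['side','top']}
def mask(s,lo,hi,roi):
    h=cv2.cvtColor(s['frame'],cv2.COLOR_RGB2HSV);m=cv2.inRange(h,lo,hi)
    k=np.zeros_like(m);u0,u1,v0,v1=roi;k[v0:v1,u0:u1]=m[v0:v1,u0:u1];return k
def show(name,s,m):
    v,u=np.nonzero(m);print(name,len(u),'c',u.mean(),v.mean(),'box',u.min(),u.max(),v.min(),v.max())
    P=[pd(s,a,b) for a,b in zip(u,v) if s['depth'][b,a]>0]
    if P: P=np.array(P);print('   depth pts med',np.median(P,0),'min',P.min(0),'max',P.max(0))
    return u.mean(),v.mean()
Y=((18,120,100),(35,255,255))
a=show('gauge side',S['side'],mask(S['side'],*Y,(200,245,165,210)))
b=show('gauge top',S['top'],mask(S['top'],*Y,(225,260,205,240)))
print(tri(ray(S['side'],*a),ray(S['top'],*b)))
for n,c in [('green',((50,120,60),(75,255,255))),('red',((0,150,100),(5,255,255)))]:
    m=mask(S['top'],*c,(295,400,185,250));u,v=show(n,S['top'],m);print(onz(S['top'],u,v,.006))
    r=cv2.minAreaRect(cv2.findNonZero(m));print([onz(S['top'],*p,.006)[:2] for p in cv2.boxPoints(r)])
m=mask(S['top'],(0,0,0),(180,255,75),(338,355,218,236));u,v=show('magnet',S['top'],m);print(onz(S['top'],u,v,.02))
m=mask(S['top'],(0,0,0),(180,255,60),(225,262,208,242));show('stand',S['top'],m);r=cv2.minAreaRect(cv2.findNonZero(m));print(r,onz(S['top'],*r[0],.03));print([onz(S['top'],*p,.03)[:2] for p in cv2.boxPoints(r)])
for n,(u0,u1,v0,v1) in {'side':(150,350,120,270),'top':(90,300,110,330)}.items():
    c=S[n]['frame'][v0:v1,u0:u1,::-1];cv2.imwrite(f'pics/crop_{n}.png',cv2.resize(c,None,fx=3.5 if n=='side' else 2.7,fy=3.5 if n=='side' else 2.7,interpolation=2))
s=S['top']
for v in (200,218,235):
    print(v,[ (u,*np.round(pd(s,u,v),4)) for u in range(100,196,3)])
np.save('top.npy',s['depth'])
E
python3 m1.py
```

```text
gauge side 169 c 222.7041420118343 184.8698224852071 box 216 227 175 195
   depth pts med [0.472  0.0238 0.0683] min [0.4615 0.0191 0.04  ] max [0.4851 0.0406 0.0907]
gauge top 49 c 243.3673469387755 222.08163265306123 box 239 247 218 227
   depth pts med [0.4774 0.033  0.0876] min [0.465  0.0224 0.0246] max [0.5012 0.0496 0.0942]
(array([0.4796, 0.0352, 0.0605]), np.float64(0.004346494180800864))
green 1392 c 316.46264367816093 221.31752873563218 box 302 332 193 247
   depth pts med [ 0.5051 -0.1878  0.0056] min [ 0.425  -0.2384 -0.0027] max [ 0.5993 -0.1412  0.0154]
[ 0.5064 -0.1886  0.006 ]
[array([ 0.5904, -0.1381]), array([ 0.6006, -0.2259]), array([ 0.4327, -0.2385]), array([ 0.4229, -0.1532])]
red 1332 c 378.60360360360363 219.39864864864865 box 363 394 191 245
   depth pts med [ 0.5221 -0.3809  0.0056] min [ 0.442  -0.4281 -0.0036] max [ 0.6163 -0.3315  0.0157]
[ 0.5231 -0.3804  0.006 ]
[array([ 0.6075, -0.3301]), array([ 0.6206, -0.417 ]), array([ 0.4497, -0.4298]), array([ 0.4373, -0.3453])]
magnet 25 c 344.72 227.16 box 342 350 222 231
   depth pts med [ 0.4865 -0.2713  0.
[... 6215 characters left out ...]
602), np.float64(0.0977)), (166, np.float64(0.4283), np.float64(0.2561), np.float64(0.0765)), (169, np.float64(0.4351), np.float64(0.2563), np.float64(0.0319)), (172, np.float64(0.4476), np.float64(0.2639), np.float64(-0.0533)), (175, np.float64(0.4496), np.float64(0.2561), np.float64(-0.0631)), (178, np.float64(0.462), np.float64(0.2617), np.float64(-0.147)), (181, np.float64(0.4673), np.float64(0.2573), np.float64(-0.1804)), (184, np.float64(0.4684), np.float64(0.2475), np.float64(-0.1838)), (187, np.float64(0.4919), np.float64(0.2628), np.float64(-0.344)), (190, np.float64(0.4978), np.float64(0.257), np.float64(-0.3806)), (193, np.float64(0.5064), np.float64(0.2534), np.float64(-0.4361))]
```

View pics/crop_side.png

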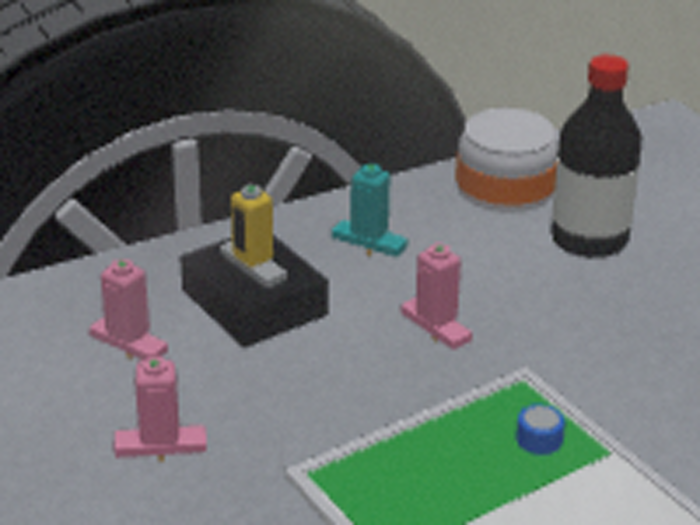

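View pics/crop_top.png

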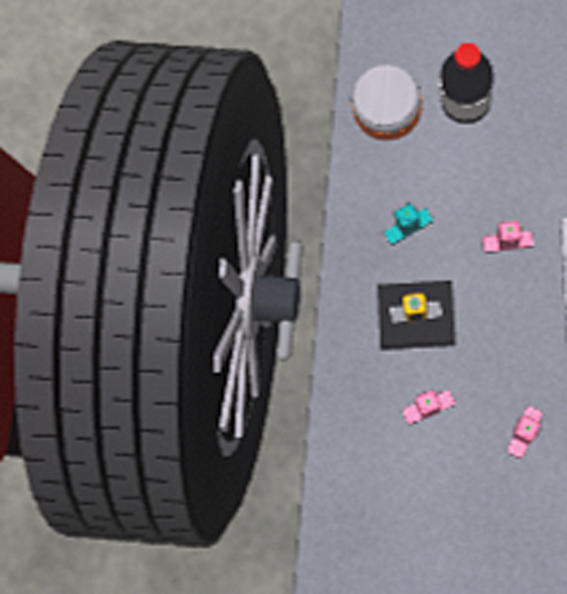

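The crops confirm it: the yellow gauge with the steel base stands in the black block, and the pink and turquoise ones lie loose on the bench. Three dark grooves show on the tyre, the middle one near top pixel (133,220). Next I fit the wheel.

```bash
cat > m2.py <<'E'
from h import *
from scipy.optimize import least_squares
np.set_printoptions(precision=4,suppress=True)
s=snap('top')
P=[];UV=[]
for v in range(140,300):
  for u in range(97,175):
    if s['depth'][v,u]>0:
      p=pd(s,u,v)
      P.append(p);UV.append((u,v))
P=np.array(P);UV=np.array(UV)
sel=(P[:,2]>0.03)&(P[:,1]>.265)&(P[:,1]<.43)
def res(w,Q=None):
    Q=P[sel] if Q is None else Q
    x0,z0,phi,Rr=w
    a=(Q[:,0]-x0)*np.cos(phi)+(Q[:,1]-.35)*np.sin(phi)
    return np.hypot(a,Q[:,2]-z0)-Rr
f=least_squares(res,[.53,-.18,0,.314],loss='soft_l1',f_scale=.003)
print(f.x,'top z',f.x[1]+f.x[3],np.abs(f.fun).mean())
g=least_squares(lambda w:res([*w,.315]),[.53,-.18,0],loss='soft_l1',f_scale=.003);print('R=.315',g.x)
# grooves: for each row near the top, intensity minima along v
G=cv2.cvtColor(s['frame'],cv2.COLOR_RGB2GRAY).astype(float)
x0,z0,phi=g.x
zt=z0+.315
out=[]
for v in range(180,232):
    row=G[v]
    line=[]
    for u in range(104,164):
        if row[u]<row[u-1] and row[u]<=row[u+1] and row[u]<min(row[u-4:u+5].mean()-14,200):
            w=np.clip(row[u-4:u+5].mean()-row[u-2:u+3],0,None);uu=(w*np.arange(u-2,u+3)).sum()/w.sum()
            # intersect with cylinder
            o,d=ray(s,uu,v);z=zt
            for _ in range(8):
                p=o+d*(z-o[2])/d[2];a=(p[0]-x0)*np.cos(phi)+(p[1]-.35)*np.sin(phi);z=z0+np.sqrt(.315**2-a*a)
            line.append((uu,p[0],p[1]))
    out+=line
    if v%6==0: print(v,[tuple(np.round(l,3)) for l in line])
out=np.array(out)
for lo in np.arange(.26,.44,.01):
    pass
np.save('gr.npy',out)
h,e=np.histogram(out[:,2],np.arange(.25,.45,.005));print(list(zip(np.round(e,3),h)))
E
python3 m2.py
```

```text
[ 0.5233 -0.1828 -0.011   0.3154] top z 0.132648004183243 0.002706835183176048
R=.315 [ 0.5233 -0.1823 -0.0109]
180 [(np.float64(117.31), np.float64(0.572), np.float64(0.401)), (np.float64(131.862), np.float64(0.574), np.float64(0.359)), (np.float64(146.738), np.float64(0.577), np.float64(0.317)), (np.float64(163.808), np.float64(0.58), np.float64(0.268))]
186 [(np.float64(116.086), np.float64(0.553), np.float64(0.401)), (np.float64(130.808), np.float64(0.556), np.float64(0.36)), (np.float64(140.488), np.float64(0.557), np.float64(0.332)), (np.float64(145.172), np.float64(0.558), np.float64(0.319)), (np.float64(162.906), np.float64(0.561), np.float64(0.268))]
192 [(np.float64(114.904), np.float64(0.535), np.float64(0.402)), (np.float64(129.813), np.float64(0.538), np.float64(0.36)), (np.float64(144.701), np.float64(0.54), np.float64(0.318)), (np.float64(162.479), np.float64(0.543), np.float64(0.267))]
198 [(np.float64(113.898), np.float64(0.518), np.float64(0.403)), (np.float64(128.791), np.float64(0.52), np.float64(0.361)), (np.float64(143.726), np.float64(0.522), np.float64(0.318))
[... 1969 characters left out ...]
float64(0.34), np.int64(2)), (np.float64(0.345), np.int64(1)), (np.float64(0.35), np.int64(0)), (np.float64(0.355), np.int64(15)), (np.float64(0.36), np.int64(37)), (np.float64(0.365), np.int64(0)), (np.float64(0.37), np.int64(0)), (np.float64(0.375), np.int64(1)), (np.float64(0.38), np.int64(3)), (np.float64(0.385), np.int64(0)), (np.float64(0.39), np.int64(0)), (np.float64(0.395), np.int64(0)), (np.float64(0.4), np.int64(52)), (np.float64(0.405), np.int64(0)), (np.float64(0.41), np.int64(0)), (np.float64(0.415), np.int64(1)), (np.float64(0.42), np.int64(1)), (np.float64(0.425), np.int64(2)), (np.float64(0.43), np.int64(0)), (np.float64(0.435), np.int64(0)), (np.float64(0.44), np.int64(0))]
```

```bash
cat >> h.py <<'E'
def go(p,psi=None):
    st=manip.sense();M=R.from_quat(st['tool_rot']).as_matrix();q=np.array(st['tcp_pos'])
    if psi is None: T=M
    else:
        c,s=np.cos(psi),np.sin(psi);T=np.array([[c,0,-s],[s,0,c],[0,-1,0]])
    d=M.T@(np.array(p)-q)*100;r=R.from_matrix(M.T@T).as_rotvec()
    print('tcp',np.round(q,4),'yaw',round(float(np.arctan2(M[1,0],M[0,0])),4),'F',np.round(st['force'],2),'gap',round(st['finger_gap'],3),'t',st['t'])
    print('shift cm',np.round(d,2),'rot',np.round(r,4))
E
python3 - <<'E'
from h import *
s=snap('top');h=cv2.cvtColor(s['frame'],cv2.COLOR_RGB2HSV)
m=((h[...,2]>110)&(h[...,1]<70)).astype(np.uint8)*255
k=np.zeros_like(m);k[216:238,233:254]=m[216:238,233:254]
v,u=np.nonzero(k);print(u.min(),u.max(),v.min(),v.max(),len(u))
P=np.array([onz(s,a,b,.038) for a,b in zip(u,v)])
print(P.mean(0));w,V=np.linalg.eigh(np.cov(P[:,:2].T));print(w,V[:,1])
go([.475,.034,.19],0.0)
E
```

```text
234 253 220 229 73
[0.47790549 0.03396156 0.038     ]
[3.86257186e-05 3.71461132e-04] [-0.161461    0.98687909]
tcp [0.1447 0.6079 0.2481] yaw -0.2339 F [ 0.59  0.52 -0.45] gap 0.997 t 0.35
shift cm [ 45.43   5.83 -48.17] rot [ 5.000e-04 -2.339e-01 -2.000e-04]
```

```bash
python3 -m handwheel '[10,0.5,-10.6,0,-0.1,0,8.5, 22,2,-23,0,-0.25,0,8.5, 35,4,-37,0,-0.374,0,8.5, 45,4,-48,0,-0.374,0,8.5, 45,4,-48,0,-0.374,0,8.5, 45,4,-48,0,-0.374,0,8.5, 45,4,-48,0,-0.374,0,8.5, 45,4,-48,0,-0.374,0,8.5, 45,4,-48,0,-0.374,0,8.5, 45,4,-48,0,-0.374,0,8.5]'; python3 -c "
from h import *
go([.475,.034,.19],0.14)"
```

```text
t: 1.18
tcp_pos: [0.3508, 0.248, 0.2234]
tool_rot: [-0.705, -0.05, 0.049, 0.705]
force: [1.2, 0.7, -0.5]
finger_gap: 0.995
tcp [0.3508 0.248  0.2234] yaw 0.1406 F [ 1.24  0.74 -0.5 ] gap 0.995 t 1.1833
shift cm [  9.3    3.35 -22.93] rot [-0.0002  0.0006  0.001 ]
```

```bash
python3 -m handwheel '[9.3,2,-22.9,0,0,0,8.5, 9.3,2,-22.9,0,0,0,8.5, 9.3,2,-22.9,0,0,0,8.5, 9.3,2,-22.9,0,0,0,8.5, 9.3,2,-22.9,0,0,0,8.5, 9.3,2,-22.9,0,0,0,8.5, 9.3,2,-22.9,0,0,0,8.5, 9.3,2,-22.9,0,0,0,8.5,9.3,2,-22.9,0,0,0,8.5]'; python3 -c "
from h import *
go([.475,.034,.19],0.14)
s=snap('wrist','w1.png')"
```

```text
t: 1.93
tcp_pos: [0.4734, 0.0361, 0.203]
tool_rot: [-0.705, -0.049, 0.05, 0.706]
force: [0.7, 0.5, 1.2]
finger_gap: 0.995
tcp [0.4734 0.0361 0.203 ] yaw 0.1393 F [0.66 0.53 1.17] gap 0.995 t 1.9333
shift cm [ 0.13  1.3  -0.23] rot [-0.0008 -0.0007 -0.0014]
```

View pics/w1.png

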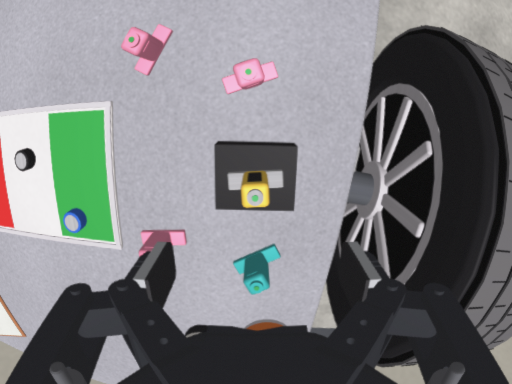

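The wrist view has +x down and +y to the right. It shows the yellow gauge at about (255,190) on the black block, with the base from (228,180) to (283,180). The gauge is centred between the jaws.

```bash
cat > m3.py <<'E'
from h import *
np.set_printoptions(precision=4,suppress=True)
s=snap('wrist');h=cv2.cvtColor(s['frame'],cv2.COLOR_RGB2HSV)
def roi(m,u0,u1,v0,v1):
    k=np.zeros(m.shape,np.uint8);k[v0:v1,u0:u1]=m[v0:v1,u0:u1];return k
st=roi((h[...,2]<70),205,305,135,217)
c=max(cv2.findContours(st,0,2)[0],key=cv2.contourArea)
ap=cv2.boxPoints(cv2.minAreaRect(c));W=np.array([onz(s,*p,.03,True) for p in ap]);print('stand',ap,W,W.mean(0))
b=roi((h[...,2]>110)&(h[...,1]<70),222,290,166,195)
v,u=np.nonzero(b);print('bar px',u.min(),u.max(),v.min(),v.max())
for side in (u<243,u>268):
    print(np.mean([onz(s,a,q,.038,True) for a,q in zip(u[side],v[side])],0))
P=np.array([onz(s,a,q,.038,True) for a,q in zip(u,v)]);
print('bar ext',P.min(0),P.max(0))
y=roi((h[...,0]>18)&(h[...,0]<35)&(h[...,1]>120)&(h[...,2]>150),235,280,160,215)
v,u=np.nonzero(y);print('yellow px',u.min(),u.max(),v.min(),v.max())
T=np.array([onz(s,a,q,.09,True) for a,q in zip(u,v)]);D=np.array([pd(s,a,q,True) for a,q in zip(u,v)])
t=D[:,2]>.085;print('top face',t.sum(),T[t].mean(0),T[t].min(0),T[t].max(0),np.median(D[t],0))
x0,y0,x1,y1=205,135,305,217
cv2.imwrite('pics/w1c.png',cv2.resize(s['frame'][y0:y1,x0:x1,::-1],None,fx=7,fy=7,interpolation=2))
E
python3 m3.py
```

```text
stand [[213.3142 208.0609]
 [215.0733 141.2124]
 [295.0969 143.3183]
 [293.3377 210.1668]] [[ 0.5147 -0.0044  0.03  ]
 [ 0.4426 -0.0099  0.03  ]
 [ 0.4335  0.071   0.03  ]
 [ 0.5051  0.0816  0.03  ]] [0.474  0.0346 0.03  ]
bar px 227 282 171 194
[0.4792 0.0145 0.038 ]
[0.4718 0.0559 0.038 ]
bar ext [0.4625 0.0068 0.038 ] [0.4913 0.0639 0.038 ]
yellow px 240 267 183 207
top face 397 [0.4736 0.0346 0.09  ] [0.4634 0.0225 0.09  ] [0.4868 0.047  0.09  ] [0.472  0.0341 0.0896]
```

View pics/w1c.png

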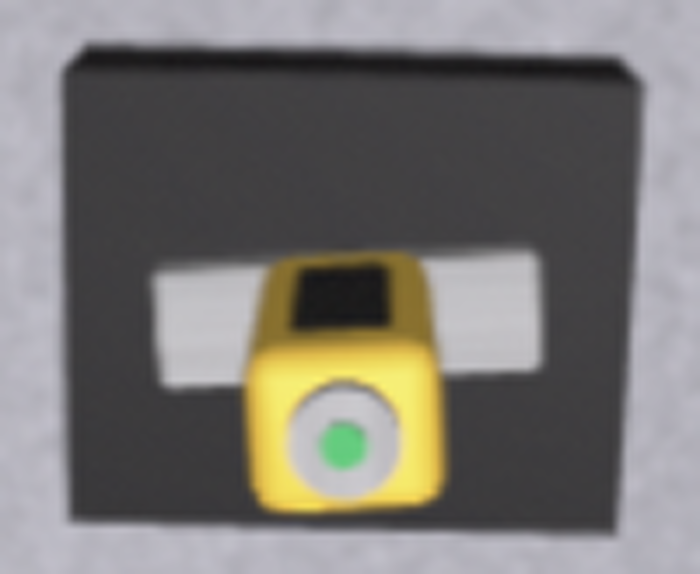

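```bash
python3 -c "
from h import *
go([.4743,.0346,.065],0.175)"
```

```text
tcp [0.4729 0.0372 0.2031] yaw 0.1417 F [-1.27  0.33 -0.19] gap 0.994 t 2.0333
shift cm [ 0.12 13.81 -0.28] rot [-0.0007 -0.0333 -0.0012]
```

```bash
python3 -m handwheel '[0.1,4,-0.2,0,-0.035,0,6, 0.1,8,-0.2,0,-0.035,0,6, 0.1,11,-0.2,0,-0.035,0,6, 0.1,13,-0.2,0,-0.035,0,6, 0.1,13.8,-0.2,0,-0.035,0,6, 0.1,13.8,-0.2,0,-0.035,0,6]' 40; python3 -c "
from h import *
go([.4743,.0346,.065],0.175)
s=snap('wrist','w2.png')"
```

```text
t: 2.53
tcp_pos: [0.4738, 0.0355, 0.0639]
tool_rot: [-0.704, -0.061, 0.064, 0.705]
force: [-0.3, 0.6, 0.2]
finger_gap: 0.699
tcp [0.4738 0.0355 0.0639] yaw 0.1774 F [-0.25  0.57  0.16] gap 0.699 t 2.5333
shift cm [ 0.03 -0.11 -0.09] rot [-0.0014  0.0024 -0.0039]
```

View pics/w2.png

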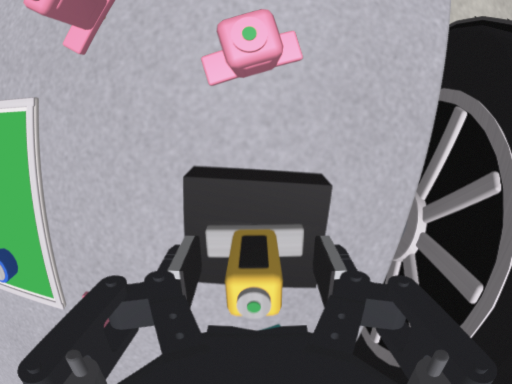

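The gauge at (254,270) is centred between the fingers at (185,265) and (330,265). I'll close on it and lift a little.

```bash
python3 -m handwheel '[0,0,0,0,0,0,4, 0,0,0,0,0,0,2, 0,0,0,0,0,0,2, 0,0,0,0,0,0,2, 0,0,0,0,0,0,2, 0,0,0,0,0,0,2, 0,0,0,0,0,0,2]' 60; python3 -c "
from h import *
go([.4743,.0346,.065],0.175)
s=snap('wrist','w3.png')"
```

```text
t: 3.17
tcp_pos: [0.4764, 0.034, 0.0667]
tool_rot: [0.705, 0.063, -0.061, -0.704]
force: [-0.3, 1.4, 6.7]
finger_gap: 0.276
tcp [0.4764 0.034  0.0667] yaw 0.1749 F [-0.29  1.37  6.72] gap 0.276 t 3.1667
shift cm [-0.2   0.17  0.09] rot [ 0.0008 -0.0001  0.0031]
```

View pics/w3.png

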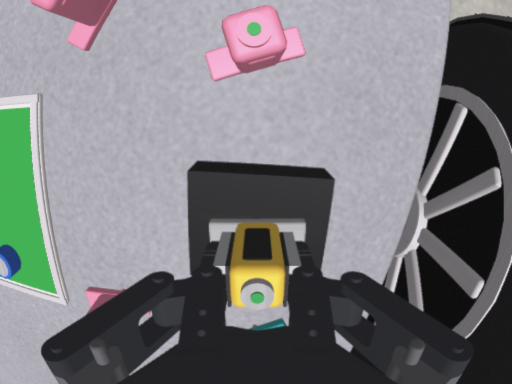

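Gripped at about 23.6 mm. The 6.7 N upward is from the pads swinging forward and pressing the gauge onto the stand. I'll lift it and carry it to the tyre.

```bash
python3 -m handwheel '[0,-1,0,0,0,0,2, 0,-4,0,0,0,0,2, 0,-8,0,0,0,0,2, 0,-12,0,0,0,0,2, 0,-15,0,0,0,0,2,0,-16.5,0,0,0,0,2,0,-16.5,0,0,0,0,2]'; python3 -c "
from h import *
go([.515,.361,.22],-0.02)"
```

```text
t: 3.8
tcp_pos: [0.4775, 0.0338, 0.2347]
tool_rot: [0.705, 0.065, -0.059, -0.703]
force: [0.3, 0.3, -0.9]
finger_gap: 0.271
tcp [0.4775 0.0338 0.2347] yaw 0.1753 F [ 0.27  0.31 -0.88] gap 0.271 t 3.8
shift cm [ 9.38  1.45 31.57] rot [0.0024 0.1953 0.0096]
```

```bash
python3 -m handwheel '[1.2,0.2,4,0,0.05,0,2, 2.4,0.4,8,0,0.1,0,2, 3.6,0.6,12,0,0.15,0,2, 4.8,0.8,16,0,0.195,0,2, 6,1,20,0,0.195,0,2, 7.1,1.2,24,0,0.195,0,2, 8.2,1.4,28,0,0.195,0,2, 9,1.4,30.5,0,0.195,0,2, 9.4,1.4,31.6,0,0.195,0,2, 9.4,1.4,31.6,0,0.195,0,2]'; python3 -c "
from h import *
go([.515,.361,.22],-0.02)
s=snap('wrist','w4.png')
cv2.imwrite('pics/w4c.png',cv2.resize(s['frame'][130:330,150:360,::-1],None,fx=3,fy=3,interpolation=2))
go([.515,.361,.22],-0.02)
"
```

```text
t: 4.63
tcp_pos: [0.5121, 0.3637, 0.2146]
tool_rot: [0.707, -0.006, 0.005, -0.707]
force: [0.6, -0.5, 0.0]
finger_gap: 0.277
tcp [0.5121 0.3637 0.2146] yaw -0.0165 F [ 0.55 -0.53  0.  ] gap 0.277 t 4.6333
shift cm [ 0.29 -0.54 -0.27] rot [ 0.0004  0.0035 -0.0015]
tcp [0.5119 0.3617 0.2147] yaw -0.0178 F [ 0.39  0.07 -1.24] gap 0.272 t 4.6833
shift cm [ 0.31 -0.53 -0.06] rot [ 0.002   0.0022 -0.0024]
```

View pics/w4.png

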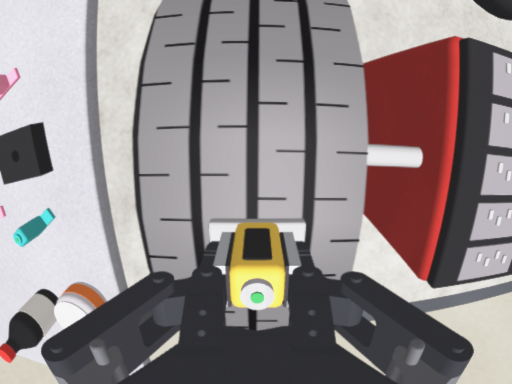

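View pics/w4c.png

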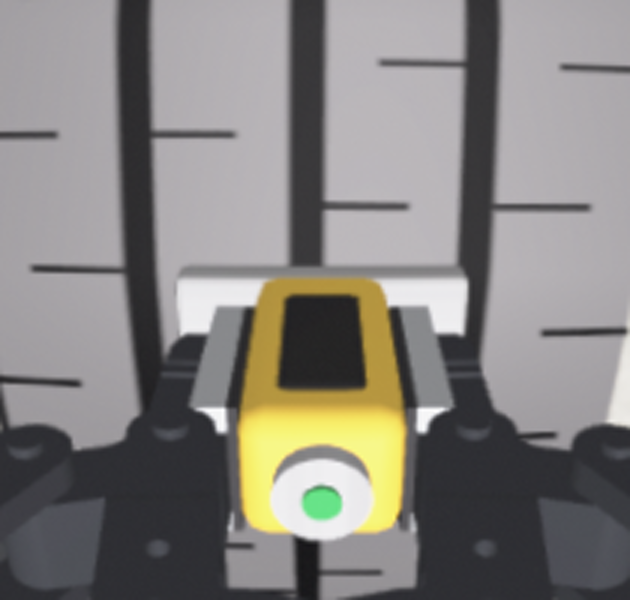

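The wrist view shows the middle groove at column ~252 just in front of the gauge. The base spans columns 209-305 (centre ~257), so the gauge sits slightly to the right of the groove, towards +y. I'll measure the offset in this view.

```bash
cat > m4.py <<'E'
from h import *
import sys
np.set_printoptions(precision=4,suppress=True)
zr=float(sys.argv[1]) if len(sys.argv)>1 else .132
s=snap('wrist')
Rm,t,K=cam(s);print('cam',-Rm.T@t)
st=manip.sense();q=np.array(st['tcp_pos']);M=R.from_quat(st['tool_rot']).as_matrix()
G=cv2.cvtColor(s['frame'],cv2.COLOR_RGB2GRAY).astype(float);h=cv2.cvtColor(s['frame'],cv2.COLOR_RGB2HSV)
L=[]
for v in range(150,214,4):
    r=G[v,235:275]; mn,mx=r.min(),np.median(r); th=(mn+mx)/2
    i=np.nonzero(r<th)[0]
    # largest run with subpixel edges
    runs=np.split(i,np.where(np.diff(i)>1)[0]+1);run=max(runs,key=len);a,b=run[0],run[-1]
    l=a-(th-r[a])/(r[a-1]-r[a]);rr=b+(th-r[b])/(r[b+1]-r[b])
    pl=onz(s,235+l,v,zr,True);pr=onz(s,235+rr,v,zr,True);L.append(((pl+pr)/2)[:2]);
    if v%16==6: print(v,235+l,235+rr,pl[:2],pr[:2],'w',np.linalg.norm(pl-pr))
L=np.array(L);p=np.polyfit(L[:,0],L[:,1],1);print('groove yaw',p[0],'y at x=.51',np.polyval(p,.51),'y at tcp x',np.polyval(p,q[0]))
zb=q[2]-.0365+.008
# base bar top face ends
for v in range(222,242,3):
    r=G[v]; 
    l=[u for u in range(195,225) if r[u]>150][:1];rr=[u for u in range(320,285,-1) if r[u]>150][:1]
    if l and rr: a=onz(s,l[0]-.5,v,zb,True);b=onz(s,rr[0]+.5,v,zb,True);print('bar',v,l,rr,a[:2],b[:2],'mid',((a+b)/2)[:2],'len',np.linalg.norm(a-b))
print('tcp',q,'yaw',np.arctan2(M[1,0],M[0,0]))
depths=[(v,*np.round(pd(s,u,v,True),4)) for u,v in ((230,160),(280,160),(230,190),(280,190),(230,210),(280,210))];print(depths)
E
python3 m4.py
```

```text
cam [0.437  0.3636 0.341 ]
150 249.28125 261.311320754717 [0.47   0.3572] [0.4702 0.3658] w 0.008535122159185749
166 249.25 261.09574468085106 [0.4817 0.3569] [0.4818 0.3654] w 0.008506233822524037
182 249.22448979591837 260.9622641509434 [0.4936 0.3566] [0.4937 0.3652] w 0.008548512108987655
198 250.32142857142858 261.325 [0.5058 0.3571] [0.506  0.3652] w 0.008144765742290245
groove yaw -0.024150215162357068 y at x=.51 0.36051760572433206 y at tcp x 0.3604711533901164
bar 222 [206] [320] [0.5019 0.3329] [0.5032 0.3985] mid [0.5025 0.3657] len 0.06565304245067076
bar 225 [207] [320] [0.5038 0.3333] [0.5051 0.3986] mid [0.5044 0.366 ] len 0.06533363164504517
bar 228 [207] [320] [0.5056 0.3331] [0.507  0.3987] mid [0.5063 0.3659] len 0.06560219787228772
bar 231 [207] [320] [0.5075 0.333 ] [0.5089 0.3988] mid [0.5082 0.3659] len 0.06587778914728647
bar 234 [207] [320] [0.5094 0.3328] [0.5108 0.399 ] mid [0.5101 0.3659] len 0.06616056006241383
bar 237 [208] [320] [0.5114 0.3333] [0.5127 0.3991] mid [0.5121 0.3662] len 0.06585776738026979
bar 240 [195] [320] [0.5134 0.3253] [0.5147 0.3992] mid [0.514  0.3623] len 0.07395797844680796
tcp [0.5119 0.3605 0.2149] yaw -0.019379065161718587
[(160, np.float64(0.4772), np.float64(0.3431), np.float64(0.1309)), (160, np.float64(0.4776), np.float64(0.379), np.float64(0.132)), (190, np.float64(0.4991), np.float64(0.3424), np.float64(0.1331)), (190, np.float64(0.4997), np.float64(0.379), np.float64(0.1334)), (210, np.float64(0.514), np.float64(0.3419), np.float64(0.135)), (210, np.float64(0.5146), np.float64(0.3789), np.float64(0.1352))]
```

```bash
cat > m5.py <<'E'
from h import *
np.set_printoptions(precision=4,suppress=True)
s=snap('wrist');st=manip.sense();q=np.array(st['tcp_pos'])
G=cv2.cvtColor(s['frame'],cv2.COLOR_RGB2GRAY).astype(float)
zb=q[2]-.0365+.008
print(G[228,203:216],G[228,298:312])
for v in range(225,234,2):
    r=G[v];th=208
    l=next(u for u in range(200,235) if r[u]>th);k=next(u for u in range(315,280,-1) if r[u]>th)
    l2=l-(r[l]-th)/(r[l]-r[l-1]);k2=k+(r[k]-th)/(r[k]-r[k+1])
    a=onz(s,l2,v,zb,True);b=onz(s,k2,v,zb,True);print(v,l2,k2,'mid',((a+b)/2)[:2],'len',np.linalg.norm(a-b),'yaw',-(b-a)[0]/(b-a)[1])
print(q)
E
python3 m5.py
```

```text
[ 45.  45.  45.  46.  64. 140. 219. 229. 234. 234. 234. 234. 234.] [233. 233. 233. 234. 233. 232. 225. 202. 134.  68.  53.  53.  53.  52.]
225 208.9090909090909 305.05194805194805 mid [0.5042 0.3609] len 0.05484129898074475 yaw -0.01946566173582166
227 208.8641975308642 305.0144927536232 mid [0.5055 0.3609] len 0.05499447687071864 yaw -0.0194379231323977
229 208.8684210526316 304.6666666666667 mid [0.5067 0.3607] len 0.054940411768471996 yaw -0.019367645028298585
231 208.8953488372093 304.43243243243245 mid [0.508  0.3607] len 0.0549410178252794 yaw -0.019313781720786623
233 209.26923076923077 304.2040816326531 mid [0.5093 0.3607] len 0.054742953988938164 yaw -0.019317795161719966
[0.5121 0.3598 0.2152]
```

The base centre is at y=0.3608 and the middle groove at 0.3605. They agree within 0.5 mm, and the yaws also match (-0.019 and -0.024). I'll move to the crown at x≈0.523, go down until the tip is just above the ribs, and look again.

```bash
python3 -m handwheel '[1.1,0.5,-0.03,0,0,0,2, 1.1,1.5,-0.03,0,0,0,2, 1.1,2.3,-0.03,0,0,0,2, 1.1,2.7,-0.03,0,0,0,2, 1.1,2.7,-0.03,0,0,0,2, 1.1,2.7,-0.03,0,0,0,2]'; python3 -c "
from h import *
for _ in range(2): s=snap('wrist','w5.png');go([.523,.360,.184],-0.02)
s=snap('side','s5.png')
cv2.imwrite('pics/w5c.png',cv2.resize(s['frame'][80:260,90:290,::-1],None,fx=3,fy=3,interpolation=2))
"; python3 m4.py .133; python3 m5.py
```

```text
t: 5.28
tcp_pos: [0.5235, 0.3606, 0.1884]
tool_rot: [0.707, -0.008, 0.007, -0.707]
force: [0.7, -0.8, -0.5]
finger_gap: 0.274
tcp [0.5238 0.3609 0.189 ] yaw -0.02 F [-0.73 -0.3  -1.39] gap 0.275 t 5.3333
shift cm [-0.08  0.5  -0.1 ] rot [ 0.0001 -0.     -0.0004]
tcp [0.524  0.3611 0.1893] yaw -0.0198 F [-0.48  0.51 -1.44] gap 0.277 t 5.3833
shift cm [-0.1   0.53 -0.12] rot [-0.0002  0.0002  0.0003]
cam [0.4488 0.3631 0.3156]
150 248.53773584905662 262.47402597402595 [0.4782 0.3574] [0.4784 0.366 ] w 0.00864468244430439
166 248.4903846153846 262.3805970149254 [0.4884 0.3571] [0.4885 0.3658] w 0.00872202688484807
182 248.52830188679246 262.34375 [0.4988 0.3568] [0.499  0.3656] w 0.008799890487626676
198 248.52884615384616 262.125 [0.5095 0.3565] [0.5097 0.3653] w 0.008803716692500662
groove yaw -0.024112659488136692 y at x=.51 0.3609401443105781 y at tcp x 0.3606014260999232
bar 222 [200] [311] [0.5141 0.329 ] [0.5154 0.3929] mid [0.5147 0.361 ] len 0.06391483410049041
bar 225 [200] [310] [0.5159 0.3289] [0.5172 0.3924] mid [0.5166 0.3607] len 0.06358793929857776
bar 228 [201] [310] [0
[... 930 characters left out ...]
. 172. 170. 221. 230. 235. 235. 235. 235. 235.] [234. 234. 234. 234. 234. 233. 227. 213. 185. 180. 180. 180. 175. 129.]
225 208.84313725490196 305.1860465116279 mid [0.5166 0.3619] len 0.055050862148279985 yaw -0.020932427658008967
227 208.78333333333333 305.23333333333335 mid [0.5179 0.3619] len 0.05526432369062445 yaw -0.02093799410824517
229 208.6829268292683 305.17241379310343 mid [0.5191 0.3618] len 0.05544115411341163 yaw -0.020919979125312328
231 208.70731707317074 304.89473684210526 mid [0.5204 0.3617] len 0.055420297412854806 yaw -0.02088385475599288
233 209.04761904761904 304.48148148148147 mid [0.5217 0.3616] len 0.055135495273679294 yaw -0.02087481260156478
[0.524  0.3613 0.1897]
```

View pics/w5.png

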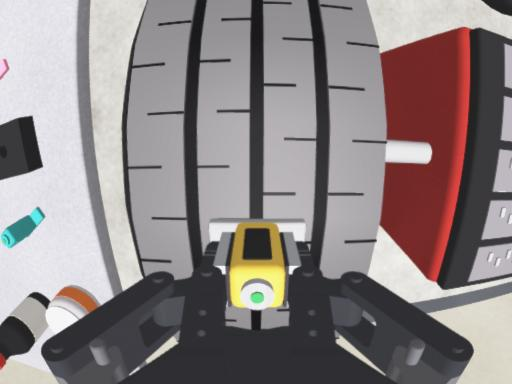

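View pics/w5c.png

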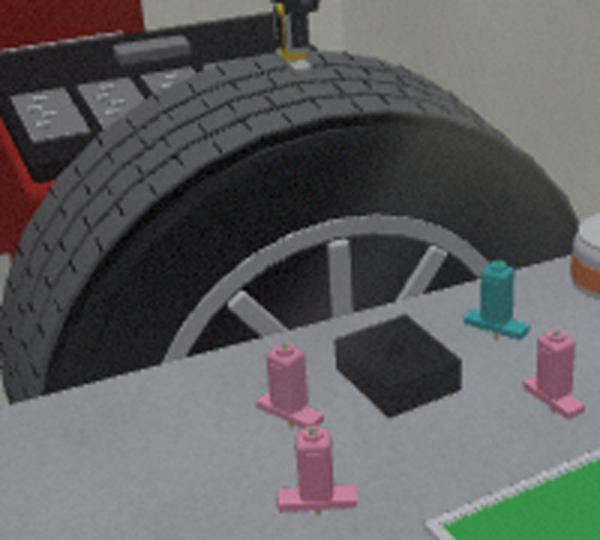

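The base centre is about 1.1 mm to the +y side of the groove centre. I'll correct that and go down in small steps, watching the force.

```bash
python3 -m handwheel '[-0.05,0,-0.11,0,0,0,2, -0.05,0.2,-0.11,0,0,0,2, -0.05,0.4,-0.11,0,0,0,2, -0.05,0.4,-0.11,0,0,0,2]'; python3 m4.py .133|grep -E "groove|^166"; python3 m5.py|tail -4;  python3 -m handwheel '[0,0.1,0,0,0,0,2, 0,0.2,0,0,0,0,2, 0,0.3,0,0,0,0,2, 0,0.3,0,0,0,0,2]';python3 -c "
from h import *
for _ in range(3): s=snap('wrist','w5.png');go([.523,.360,.17],-0.02)"
```

```text
t: 5.87
tcp_pos: [0.5231, 0.3599, 0.1847]
tool_rot: [0.707, -0.007, 0.007, -0.707]
force: [0.1, -0.0, -1.4]
finger_gap: 0.277
166 250.54245283018867 264.73828125 [0.4863 0.3571] [0.4864 0.3658] w 0.008680176141723043
groove yaw -0.023566446327083924 y at x=.51 0.36088464524099545 y at tcp x 0.36057561130987215
229 208.70731707317074 305.17241379310343 mid [0.5181 0.3604] len 0.05539123131700213 yaw -0.020773548189028088
231 208.675 304.89473684210526 mid [0.5194 0.3603] len 0.05540295996949898 yaw -0.020722256607918647
233 209.0 304.46153846153845 mid [0.5206 0.3602] len 0.05511498984451836 yaw -0.020700747508598388
[0.5232 0.36   0.185 ]
t: 6.3
tcp_pos: [0.5232, 0.3599, 0.1819]
tool_rot: [0.707, -0.007, 0.007, -0.707]
force: [-0.0, 0.4, -0.7]
finger_gap: 0.271
tcp [0.5233 0.36   0.182 ] yaw -0.0198 F [-0.89 -0.49 -0.64] gap 0.276 t 6.35
shift cm [-0.03  1.2   0.  ] rot [ 0.0002  0.0002 -0.0003]
tcp [0.5233 0.36   0.1821] yaw -0.0198 F [ 0.1   0.5  -2.34] gap 0.274 t 6.4
shift cm [-0.03  1.21  0.  ] rot [ 0.0001  0.0002 -0.0002]
tcp [0.5234 0.36   0.1822] yaw -0.0197 F [ 0.34 -0.3  -1.86] gap 0.273 t 6.45
shift cm [-0.04  1.22 -0.01] rot [-0.      0.0003  0.    ]
```

```bash
cat > f.py <<'E'
from h import *
F=[];Q=[]
for _ in range(3):
    manip.snapshot('wrist');st=manip.sense();F.append(st['force']);Q.append(st['tcp_pos'])
print('F',np.mean(F,0).round(2),'tcp',np.mean(Q,0).round(4),'tilt',R.from_quat(st['tool_rot']).as_matrix()[:,1].round(4),'t',st['t'])
E
python3 -m handwheel '[0,0.1,0,0,0,0,2, 0,0.2,0,0,0,0,2, 0,0.2,0,0,0,0,2]'|grep for; python3 f.py
python3 -m handwheel '[0,0.1,0,0,0,0,2, 0,0.2,0,0,0,0,2, 0,0.2,0,0,0,0,2]'|grep for; python3 f.py
```

```text
force: [0.4, -0.3, 0.3]
F [0.06 0.14 0.68] tcp [0.5235 0.3601 0.1804] tilt [ 4.e-04  1.e-04 -1.e+00] t 6.85
force: [-0.3, 0.5, 1.9]
F [0.32 0.   1.91] tcp [0.5235 0.3601 0.1783] tilt [ 5.e-04  2.e-04 -1.e+00] t 7.25
```

First contact came at TCP z≈0.180, which puts the tip at about 0.132. To tell rib from groove, I'll compare the depths of the base top and the rib surface in the same wrist image, so that shared errors cancel.

```bash
cat > m6.py <<'E'
from h import *
np.set_printoptions(precision=4,suppress=True)
s=snap('wrist','w6.png');q=manip.sense()['tcp_pos']
def reg(u0,u1,v0,v1):
    P=np.array([pd(s,u,v,True) for u in range(u0,u1) for v in range(v0,v1)]);return np.median(P,0),P[:,2].std()
print('base L',reg(213,222,225,232),'R',reg(294,302,225,232))
for v in (160,175,190,205):
    print('rib L',reg(220,243,v,v+6),'R',reg(270,290,v,v+6))
print('groove',reg(253,259,190,205), 'tcp',q)
h=cv2.cvtColor(s['frame'],cv2.COLOR_RGB2HSV)
cv2.imwrite('pics/w6c.png',cv2.resize(s['frame'][180:330,180:340,::-1],None,fx=4.5,fy=4,interpolation=2))
y=[pd(s,u,v,True) for u in range(238,246) for v in range(290,300)];print('yellow top',np.median(y,0))
E
python3 m6.py; python3 m5.py|tail -3;python3 m4.py .133|grep -E "groove"
```

```text
base L (array([0.5172, 0.3377, 0.1502]), np.float64(0.0007093754113100833)) R (array([0.5183, 0.3837, 0.1501]), np.float64(0.0005586343660906826))
rib L (array([0.4833, 0.346 , 0.1319]), np.float64(0.02062854092475623)) R (array([0.4839, 0.3746, 0.132 ]), np.float64(0.0006602699434795043))
rib L (array([0.4922, 0.3457, 0.1328]), np.float64(0.02052900168257919)) R (array([0.4929, 0.3746, 0.1328]), np.float64(0.0006835839040768062))
rib L (array([0.5013, 0.3453, 0.1336]), np.float64(0.0006691276545408822)) R (array([0.502 , 0.3745, 0.1336]), np.float64(0.015535999675838656))
rib L (array([0.5105, 0.3449, 0.1345]), np.float64(0.014418686941074914)) R (array([0.5113, 0.3745, 0.1346]), np.float64(0.0006275889941016617))
groove (array([0.5054, 0.3599, 0.1307]), np.float64(0.0006508287099867525)) tcp [0.5235 0.3601 0.1783]
yellow top [0.5232 0.3541 0.2056]
231 208.65853658536585 304.94736842105266 mid [0.5199 0.3604] len 0.055498052922940896 yaw -0.021005490106661848
233 208.96875 304.5 mid [0.5211 0.3604] len 0.055210737227357184 yaw -0.02098350976347871
[0.5235 0.3601 0.1783]
groove yaw -0.02287926560948106 y at x=.51 0.36095435361081385 y at tcp x 0.3606450964585884
```

View pics/w6c.png

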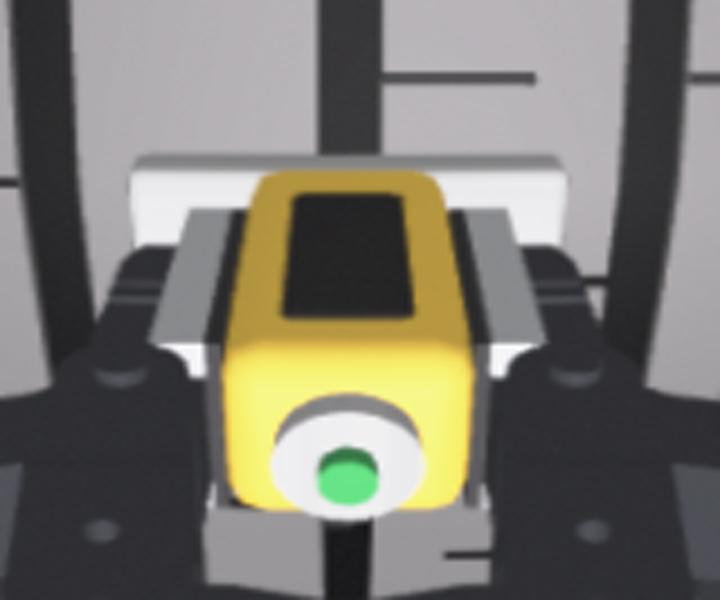

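The image puts the ribs at about 0.134-0.135, the groove floor about 3 mm lower, and the base underside at about 0.142. Touching a rib would have given contact near TCP 0.1835, but there was none at 0.182. The probe is therefore in the groove, and I'll press on.

```bash
python3 -m handwheel '[0,0.1,0,0,0,0,2, 0,0.2,0,0,0,0,2, 0,0.3,0,0,0,0,2,0,0.4,0,0,0,0,2,0,0.4,0,0,0,0,2]'|grep for; python3 f.py
python3 -m handwheel '[0,0.1,0,0,0,0,2, 0,0.2,0,0,0,0,2, 0,0.2,0,0,0,0,2]'|grep for; python3 f.py
```

```text
force: [0.5, 0.2, 1.6]
F [0.74 0.03 1.78] tcp [0.5235 0.3601 0.1741] tilt [ 2.e-04  1.e-04 -1.e+00] t 7.9667
force: [0.7, -0.4, 3.1]
F [ 0.82 -0.25  1.88] tcp [0.5235 0.36   0.1721] tilt [ 1.e-04  1.e-04 -1.e+00] t 8.3667
```

```bash
python3 -m handwheel '[0,0.05,0,0,0,0,2, 0,0.1,0,0,0,0,2, 0,0.1,0,0,0,0,2]'|grep for; python3 f.py
python3 -m handwheel '[0,0.05,0,0,0,0,2, 0,0.1,0,0,0,0,2, 0,0.1,0,0,0,0,2]'|grep for; python3 f.py
```

```text
force: [-1.1, -0.5, 5.7]
F [-0.02  0.03  5.36] tcp [0.5235 0.3601 0.1719] tilt [ 7.e-04  3.e-04 -1.e+00] t 8.7667
force: [-1.6, -0.5, 9.4]
F [-1.22 -0.69  9.73] tcp [0.5236 0.3601 0.1719] tilt [ 1.3e-03  4.0e-04 -1.0e+00] t 9.1667
```

The base seated at TCP z≈0.1719, and the contact force is about 11 N once the gauge's weight is allowed for. I'll hold it still for over a second.

```bash
python3 -m handwheel '[0,0,0,0,0,0,2, 0,0,0,0,0,0,2, 0,0,0,0,0,0,2, 0,0,0,0,0,0,2, 0,0,0,0,0,0,2, 0,0,0,0,0,0,2, 0,0,0,0,0,0,2, 0,0,0,0,0,0,2, 0,0,0,0,0,0,2, 0,0,0,0,0,0,2]'|grep for; python3 f.py;  python3 -m handwheel '[0,0,0,0,0,0,2, 0,0,0,0,0,0,2, 0,0,0,0,0,0,2, 0,0,0,0,0,0,2]'|grep for; python3 m6.py; python3 - <<'E'
from h import *
s=snap('side','s6.png');cv2.imwrite('pics/s6c.png',cv2.resize(s['frame'][65:125,150:230,::-1],None,fx=9,fy=9,interpolation=2))
E
```

```text
force: [-1.2, -1.1, 9.8]
F [-1.06 -0.8   9.91] tcp [0.5236 0.3602 0.1719] tilt [ 1.3e-03  4.0e-04 -1.0e+00] t 10.15
force: [-0.3, -0.3, 10.9]
base L (array([0.5173, 0.3379, 0.1437]), np.float64(0.0005357794417991264)) R (array([0.5185, 0.3838, 0.1438]), np.float64(0.0006189515867692962))
rib L (array([0.4821, 0.3466, 0.1317]), np.float64(0.0006407009500744492)) R (array([0.4828, 0.3743, 0.1316]), np.float64(0.0006273486774558139))
rib L (array([0.4907, 0.3463, 0.1325]), np.float64(0.014039491108724357)) R (array([0.4913, 0.3739, 0.1326]), np.float64(0.01504033112545761))
rib L (array([0.4995, 0.346 , 0.1334]), np.float64(0.013967173021665018)) R (array([0.5002, 0.3741, 0.1334]), np.float64(0.0005885379828089738))
rib L (array([0.5086, 0.3456, 0.1344]), np.float64(0.0005177367569316479)) R (array([0.509 , 0.3741, 0.1344]), np.float64(0.0006718777555590888))
groove (array([0.5036, 0.3601, 0.1306]), np.float64(0.0005780547786326457)) tcp [0.5236 0.3601 0.1719]
yellow top [0.5235 0.3542 0.1994]
```

View pics/w6c.png

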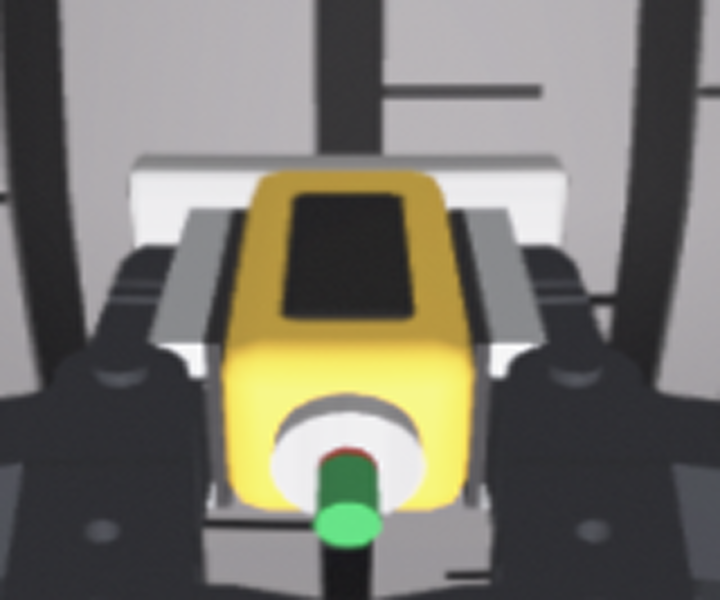

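View pics/s6c.png

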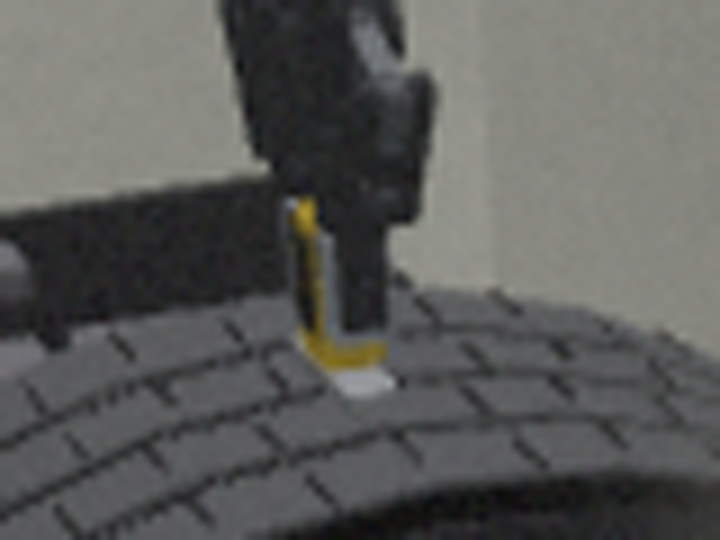

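The stick is out of the gauge's top at crop (348,500), with a thin red band under the green at (348,455). I'll enlarge that to be sure.

```bash
python3 - <<'E'
from h import *
im=cv2.imread('pics/w6.png')
c=im[285:318,243:273];print(c[5:27:1,14][:,::-1].tolist())
cv2.imwrite('pics/st.png',cv2.resize(c,None,fx=16,fy=16,interpolation=0))
E
```

```text
[[239, 237, 239], [224, 202, 205], [165, 90, 87], [106, 88, 58], [62, 116, 70], [56, 120, 72], [56, 120, 72], [56, 120, 72], [56, 120, 71], [55, 119, 71], [56, 120, 72], [55, 119, 71], [55, 119, 71], [56, 120, 72], [56, 122, 73], [70, 156, 91], [99, 223, 132], [102, 227, 136], [102, 228, 136], [103, 227, 136], [103, 228, 136], [103, 227, 136]]
```

View pics/st.png

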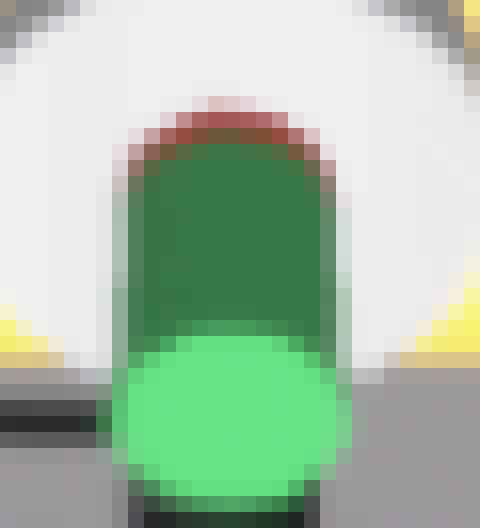

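A red band of about 1 mm is visible below the 8 mm of green. The stick reads about 9 mm, so the tread is about 3 mm deep and **the red field** is right. This agrees with the TCP travel (0.1805 to 0.172) and the depth image. I'll lift straight up and go back to the stand.

```bash
python3 -m handwheel '[0,-0.5,0,0,0,0,2, 0,-1.5,0,0,0,0,2, 0,-3.5,0,0,0,0,2, 0,-6,0,0,0,0,2, 0,-6.5,0,0,0,0,2, 0,-6.5,0,0,0,0,2]'; python3 -c "
from h import *
go([.4764,.034,.2],0.175)"
```

```text
t: 11.08
tcp_pos: [0.5242, 0.3605, 0.237]
tool_rot: [-0.707, 0.006, -0.008, 0.708]
force: [0.3, 0.6, -1.7]
finger_gap: 0.272
tcp [0.5242 0.3605 0.237 ] yaw -0.0198 F [ 0.27  0.62 -1.66] gap 0.272 t 11.0833
shift cm [ -4.15   3.63 -32.74] rot [-0.0013 -0.1948  0.0035]
```

```bash
python3 -m handwheel '[-0.5,0,-4,0,-0.05,0,2, -1,0,-8,0,-0.1,0,2, -1.5,0,-12,0,-0.15,0,2, -2,0,-16,0,-0.195,0,2, -2.6,0,-20,0,-0.195,0,2, -3.1,0.5,-24,0,-0.195,0,2, -3.6,1.5,-28,0,-0.195,0,2, -4.1,3,-31.5,0,-0.195,0,2, -4.1,3.6,-32.7,0,-0.195,0,2, -4.1,3.6,-32.7,0,-0.195,0,2]';python3 -m handwheel '[0,4,0,0,0,0,2, 0,6,0,0,0,0,2,0,7,0,0,0,0,2,0,7.5,0,0,0,0,2,0,7.5,0,0,0,0,2]'; python3 -c "
from h import *
for _ in range(2): s=snap('wrist','w7.png');go([.4764,.034,.0667],0.175)"
```

```text
t: 11.92
tcp_pos: [0.4735, 0.0313, 0.1966]
tool_rot: [-0.704, -0.058, 0.063, 0.705]
force: [-0.4, 1.1, -2.1]
finger_gap: 0.272
t: 12.33
tcp_pos: [0.4749, 0.0348, 0.1227]
tool_rot: [-0.704, -0.061, 0.063, 0.705]
force: [1.1, 0.6, -1.4]
finger_gap: 0.274
tcp [0.4756 0.0346 0.1236] yaw 0.176 F [ 0.81 -0.74 -0.88] gap 0.272 t 12.3833
shift cm [ 0.08  5.69 -0.08] rot [-0.0007  0.001  -0.0014]
tcp [0.4761 0.0344 0.1243] yaw 0.176 F [ 0.65  0.54 -1.82] gap 0.27 t 12.4333
shift cm [ 0.02  5.76 -0.05] rot [-0.      0.001   0.0002]
```

View pics/w7.png

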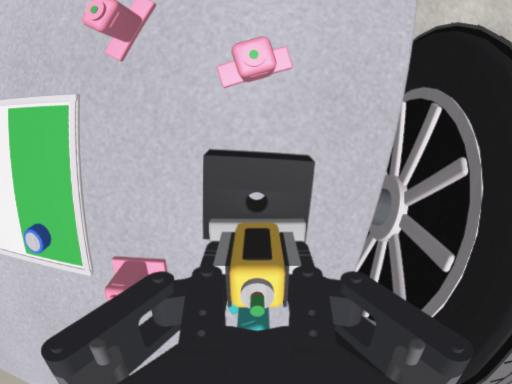

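The stand's hole shows at (257,201), in line with the gauge. I'll work out its position.

```bash
python3 - <<'E'
from h import *
s=snap('wrist');G=cv2.cvtColor(s['frame'],cv2.COLOR_RGB2GRAY)
m=np.zeros_like(G);r=G[188:217,240:275]
print(onz(s,256.5,201.5,.03,True),manip.sense()['tcp_pos'])
P=[onz(s,u,v,.03,True) for u,v in((246.5,201),(267,201),(257,191),(257,212))];print(np.round(P,4))
cv2.imwrite('pics/h.png',cv2.resize(s['frame'][180:225,230:285,::-1],None,fx=10,fy=10,interpolation=2))
E
python3 m5.py|tail -3
```

```text
[0.47718753 0.03465068 0.03      ] [0.47642644 0.03430171 0.12469398]
[[0.4781 0.0269 0.03  ]
 [0.4754 0.0427 0.03  ]
 [0.4686 0.0335 0.03  ]
 [0.4858 0.0366 0.03  ]]
[147.  84.  57.  55.  54.  82. 174. 188. 197. 198. 198. 198. 197.] [196. 196. 195. 196. 196. 193. 183. 150.  85. 127. 175. 186. 187. 188.]Traceback (most recent call last):
  File "m5.py", line 9, in <module>
    l=next(u for u in range(200,235) if r[u]>th);k=next(u for u in range(315,280,-1) if r[u]>th)
StopIteration
```

View pics/h.png

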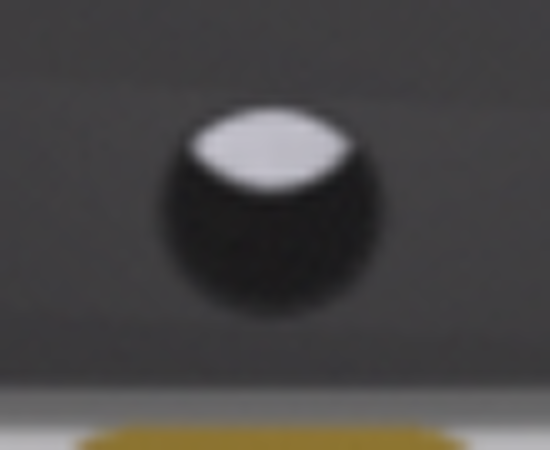

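The hole is at (0.477, 0.035) and the gauge at (0.476, 0.034), so I can lower it.

```bash
python3 -m handwheel '[0,2,0,0,0,0,2, 0,4,0,0,0,0,2, 0,5,0,0,0,0,2, 0,5.5,0,0,0,0,2, 0,5.6,0,0,0,0,2, 0,5.6,0,0,0,0,2]'; python3 f.py; python3 -m handwheel '[0,0.1,0,0,0,0,2, 0,0.2,0,0,0,0,2, 0,0.2,0,0,0,0,2]'|grep for; python3 f.py
```

```text
t: 13.03
tcp_pos: [0.4762, 0.0339, 0.0685]
tool_rot: [0.704, 0.062, -0.062, -0.704]
force: [-0.4, 0.6, -0.9]
finger_gap: 0.272
F [-0.    0.07 -0.72] tcp [0.4765 0.0338 0.0689] tilt [ 1.7e-03 -3.0e-04 -1.0e+00] t 13.1833
force: [-0.8, 0.5, 2.7]
F [-0.55 -0.    4.49] tcp [0.4763 0.0338 0.0667] tilt [ 1.1e-03 -2.0e-04 -1.0e+00] t 13.5833
```

The base touches the block at z=0.0667, as at the start, with no spring force before that, so the probe is in the hole. I'll release it and raise the arm.

```bash
python3 -m handwheel '[0,0,0,0,0,0,3, 0,0,0,0,0,0,4.5, 0,0,0,0,0,0,6, 0,0,0,0,0,0,6, 0,0,0,0,0,0,6, 0,-2,0,0,0,0,6, 0,-6,0,0,0,0,6, 0,-10,0,0,0,0,6, 0,-14,0,0,0,0,6,0,-14,0,0,0,0,6]'; python3 - <<'E'
from h import *
s=snap('wrist','w8.png');snap('side','s8.png');s2=snap('side')
cv2.imwrite('pics/s8c.png',cv2.resize(s2['frame'][150:240,170:290,::-1],None,fx=6,fy=6,interpolation=2))
go([.49,-.273,.2],.17)
E
```

```text
t: 14.42
tcp_pos: [0.4802, 0.0334, 0.2127]
tool_rot: [0.706, 0.067, -0.057, -0.703]
force: [1.0, -0.9, -0.3]
finger_gap: 0.704
tcp [0.4755 0.0339 0.2062] yaw 0.1752 F [-0.11  0.96  0.2 ] gap 0.702 t 14.5667
shift cm [ -3.93   0.63 -30.48] rot [0.0001 0.0052 0.0003]
```

View pics/w8.png

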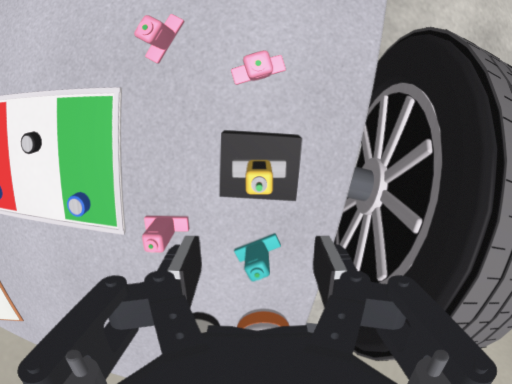

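View pics/s8c.png

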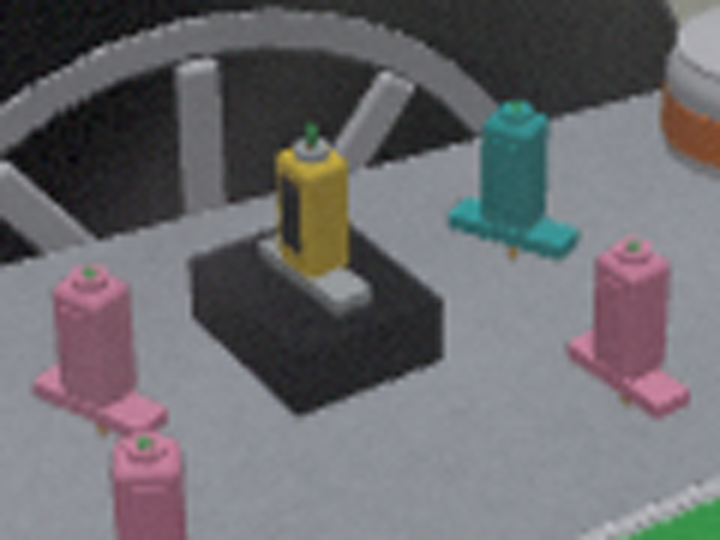

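The gauge stands upright in its stand at side (222,187), base flat, stick out. Next is the black magnet, at top (346,227).

```bash
python3 -m handwheel '[-0.5,0,-4,0,0.04,0,6, -1,0,-8,0,0.08,0,6, -1.5,0,-12,0,0.08,0,6, -2,0,-16,0,0.08,0,6, -2.5,0,-20,0,0.08,0,6, -3,1,-24,0,0.08,0,6, -3.6,3,-28,0,0.08,0,6, -3.9,4,-30.5,0,0.08,0,6, -3.9,4,-30.5,0,0.08,0,6, -3.9,4,-30.5,0,0.08,0,6]'; python3 - <<'E'
from h import *
s=snap('wrist','w9.png')
h=cv2.cvtColor(s['frame'],cv2.COLOR_RGB2HSV)
go([.49,-.273,.02],.09)
E
```

```text
t: 15.4
tcp_pos: [0.4889, -0.2737, 0.1628]
tool_rot: [-0.705, -0.031, 0.034, 0.708]
force: [-0.1, -0.3, -0.6]
finger_gap: 0.706
tcp [ 0.4891 -0.2724  0.1637] yaw 0.0937 F [-1.09 -0.05 -0.16] gap 0.701 t 15.45
shift cm [ 0.14 14.36 -0.14] rot [-0.0046  0.0037 -0.004 ]
```

View pics/w9.png

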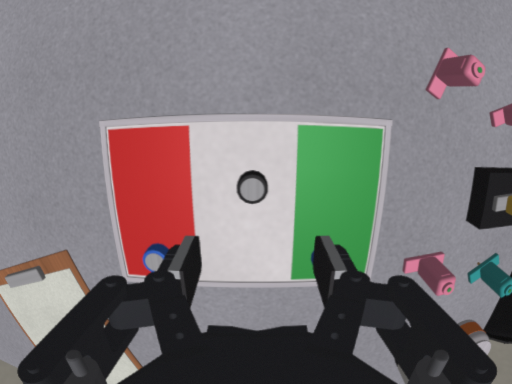

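The black magnet is at (252,187) on the white strip, with the red field left of it (-y). I'll measure both.

```bash
python3 - <<'E'
from h import *
np.set_printoptions(precision=4,suppress=True)
s=snap('wrist');h=cv2.cvtColor(s['frame'],cv2.COLOR_RGB2HSV);V=h[...,2]
m=np.zeros_like(V);r=V[165:210,230:275];m[165:210,230:275]=(r<70)*255
c=max(cv2.findContours(m,0,2)[0],key=cv2.contourArea);x,y,w,hh=cv2.boundingRect(c);print(x,y,w,hh)
m2=np.zeros_like(V);m2[165:210,230:275]=cv2.morphologyEx((r<175).astype(np.uint8),cv2.MORPH_OPEN,np.ones((3,3)))*0
# grey dot on top (z=.024)
d=np.zeros_like(V);d[172:203,238:268]=((V[172:203,238:268]>90)&(V[172:203,238:268]<185))*255
cc=max(cv2.findContours(d,0,2)[0],key=cv2.contourArea);M=cv2.moments(cc);u,v=M['m10']/M['m00'],M['m01']/M['m00'];print('dot',u,v,onz(s,u,v,.024,True),cv2.boundingRect(cc))
red=cv2.inRange(h,(0,150,100),(5,255,255));red[:, 205:]=0
v,u=np.nonzero(red);P=np.array([onz(s,a,b,.006,True) for a,b in zip(u,v)]);print('red',P.mean(0),P.min(0),P.max(0))
bl=cv2.inRange(h,(105,120,80),(125,255,255));bl[:,:130]=0;bl[:,175:]=0;bl[:235]=0;v,u=np.nonzero(bl);print('blue',onz(s,u.mean(),v.mean(),.015,True))
go([.49,-.273,.02],.09)
E
```

```text
236 170 29 33
dot 250.31422764227642 188.4512195121951 [ 0.4928 -0.2772  0.024 ] (239, 177, 24, 24)
red [ 0.5086 -0.3821  0.006 ] [ 0.441  -0.4297  0.006 ] [ 0.6154 -0.3348  0.006 ]
blue [ 0.5764 -0.3749  0.015 ]
tcp [ 0.4895 -0.2717  0.1645] yaw 0.0951 F [ 0.47  1.34 -0.13] gap 0.703 t 15.5
shift cm [ 0.08 14.44 -0.18] rot [-0.0036  0.0051 -0.0031]
```

```bash
python3 -m handwheel '[0.2,4,-0.45,0,0,0,6, 0.2,8,-0.45,0,0,0,6, 0.2,11,-0.45,0,0,0,6, 0.2,12,-0.45,0,0,0,6, 0.2,12.2,-0.45,0,0,0,6,0.2,12.2,-0.45,0,0,0,6]' 40; python3 - <<'E'
from h import *
s=snap('wrist','w10.png');go([.492,-.276,.027],.09);snap('wrist');go([.492,-.276,.027],.09)
E
```

```text
t: 16.0
tcp_pos: [0.4933, -0.2765, 0.0444]
tool_rot: [-0.706, -0.034, 0.034, 0.706]
force: [0.1, -0.1, 0.2]
finger_gap: 0.703
tcp [ 0.494  -0.2773  0.0454] yaw 0.0964 F [-0.23 -0.43  0.68] gap 0.704 t 16.05
shift cm [-0.19  1.84  0.15] rot [0.0013 0.0064 0.0014]
tcp [ 0.4943 -0.2778  0.046 ] yaw 0.0961 F [ 0.36 -0.39  0.61] gap 0.701 t 16.1
shift cm [-0.21  1.9   0.21] rot [0.0024 0.0061 0.0023]
```

View pics/w10.png

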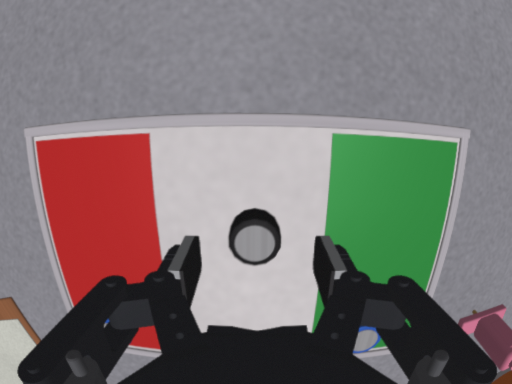

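```bash
python3 - <<'E'
from h import *
s=snap('wrist');print(onz(s,255,243,.024,True),onz(s,255,213,.024,True));go([.492,-.276,.027],.09)
E
```

```text
[ 0.49492524 -0.27854434  0.024     ] [ 0.4770064  -0.28021119  0.024     ]
tcp [ 0.4944 -0.2781  0.0462] yaw 0.0959 F [ 0.39 -0.09 -0.17] gap 0.698 t 16.15
shift cm [-0.22  1.92  0.23] rot [0.0028 0.0059 0.0027]
```

The magnet (0.495, -0.2785) lies right under the TCP (0.494, -0.278). I'll go down to z≈0.027 and close.

```bash
python3 -m handwheel '[0,1,0,0,0,0,6, 0,1.6,0,0,0,0,6, 0,1.8,0,0,0,0,6, 0,1.8,0,0,0,0,4, 0,1.8,0,0,0,0,2.6, 0,1.8,0,0,0,0,2.6, 0,1.8,0,0,0,0,2.6, 0,1.8,0,0,0,0,2.6]' 40; python3 f.py; python3 -c "
from h import *
snap('wrist','w11.png')"
```

```text
t: 16.82
tcp_pos: [0.4932, -0.2777, 0.0264]
tool_rot: [0.706, 0.034, -0.034, -0.706]
force: [-0.4, -1.1, 1.1]
finger_gap: 0.334
F [0.31 0.14 0.94] tcp [ 0.4932 -0.2777  0.0264] tilt [ 4.e-04 -4.e-04 -1.e+00] t 16.9667
```

View pics/w11.png

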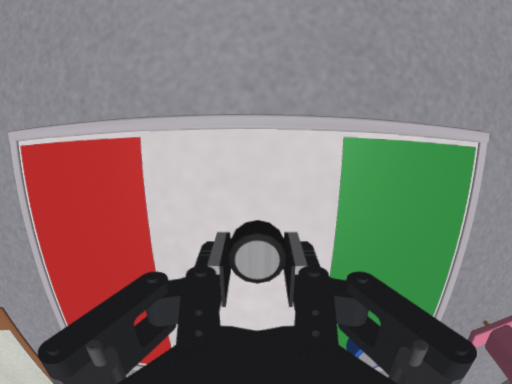

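```bash
python3 -m handwheel '[0,-1,0,0,0,0,2.6, 0,-3,0,0,0,0,2.6, -0.2,-4,-2,0,0,0,2.6, -0.7,-4,-5,0,0,0,2.6, -1.1,-4,-8,0,0,0,2.6, -1.5,-4,-10.5,0,0,0,2.6, -1.5,-4,-10.5,0,0,0,2.6, -1.5,-3,-10.5,0,0,0,2.6,-1.5,-3,-10.5,0,0,0,2.6]'; python3 - <<'E'
from h import *
s=snap('wrist','w12.png');go([.488,-.3835,.027],.09);snap('wrist');go([.488,-.3835,.027],.09)
E
```

```text
t: 17.77
tcp_pos: [0.4868, -0.3818, 0.0547]
tool_rot: [-0.705, -0.033, 0.034, 0.708]
force: [-0.5, 0.3, -0.7]
finger_gap: 0.331
tcp [ 0.4869 -0.3812  0.0549] yaw 0.0957 F [-0.15  1.02 -1.16] gap 0.331 t 17.8167
shift cm [ 0.09  2.79 -0.25] rot [-0.0041  0.0057 -0.0027]
tcp [ 0.4873 -0.3813  0.0552] yaw 0.0962 F [-0.2  -0.85  0.43] gap 0.329 t 17.8667
shift cm [ 0.05  2.82 -0.24] rot [-0.0033  0.0062 -0.0022]
```

View pics/w12.png

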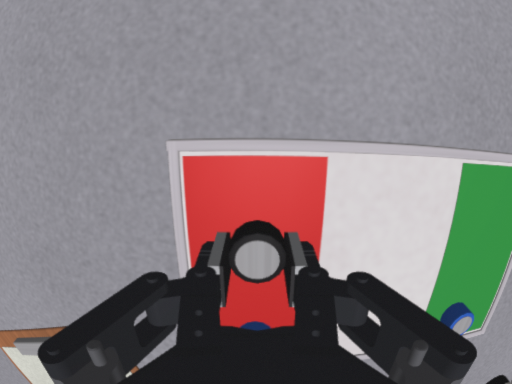

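The magnet is held over the middle of the red field, clear of the blue one at (255,325). I'll lower it and release.

```bash
python3 -m handwheel '[0,1,0,0,0,0,2.6, 0,2,0,0,0,0,2.6, 0,2.6,0,0,0,0,2.6, 0,2.75,0,0,0,0,2.6, 0,2.75,0,0,0,0,2.6, 0,2.75,0,0,0,0,2.6]'; python3 f.py
```

```text
t: 18.37
tcp_pos: [0.4881, -0.3833, 0.0284]
tool_rot: [-0.706, -0.034, 0.034, 0.706]
force: [0.1, -0.2, -0.1]
finger_gap: 0.326
F [ 0.37 -0.07 -0.43] tcp [ 0.4883 -0.3837  0.0289] tilt [ 6.e-04 -6.e-04 -1.e+00] t 18.5167
```

```bash
python3 -m handwheel '[0,0.1,0,0,0,0,2.6, 0,0.2,0,0,0,0,2.6, 0,0.2,0,0,0,0,2.6]'|grep -A1 for; python3 f.py; python3 -m handwheel '[0,0.05,0,0,0,0,2.6, 0,0.08,0,0,0,0,2.6, 0,0.08,0,0,0,0,2.6]'|grep -A1 for; python3 f.py
```

```text
force: [0.3, -0.3, -0.7]
finger_gap: 0.335
F [-0.56 -0.65  0.01] tcp [ 0.4881 -0.3835  0.0267] tilt [ 1.e-04 -1.e-04 -1.e+00] t 18.9167
force: [-0.6, 1.0, 3.7]
finger_gap: 0.329
F [-0.65  0.66  4.44] tcp [ 0.4882 -0.3836  0.0263] tilt [ 2.e-04 -3.e-04 -1.e+00] t 19.3167
```

The magnet is touching the board (4 N). I'll open, lift, and check.

```bash
python3 -m handwheel '[0,0,0,0,0,0,3.5, 0,0,0,0,0,0,4.5, 0,0,0,0,0,0,5.5, 0,0,0,0,0,0,5.5, 0,-3,0,0,0,0,5.5, 0,-7,0,0,0,0,5.5, 0,-11,0,0,0,0,5.5, 0,-15,0,0,0,0,5.5,0,-18,0,0,0,0,5.5,0,-18,0,0,0,0,5.5]'; python3 - <<'E'
from h import *
s=snap('wrist','w13.png');snap('side','s13.png');snap('top','t13.png');go([.488,-.3835,.2])
E
```

```text
t: 20.15
tcp_pos: [0.4911, -0.3866, 0.2134]
tool_rot: [0.71, 0.037, -0.03, -0.702]
force: [0.4, -0.4, 1.1]
finger_gap: 0.64
tcp [ 0.4878 -0.3831  0.2057] yaw 0.0952 F [ 0.18  0.64 -0.29] gap 0.643 t 20.3
shift cm [ 0.02  0.57 -0.05] rot [0. 0. 0.]
```

View pics/w13.png

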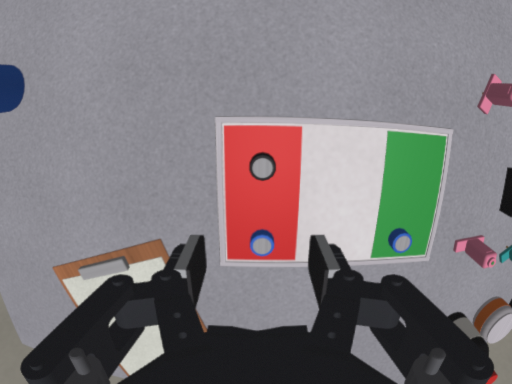

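View pics/s13.png

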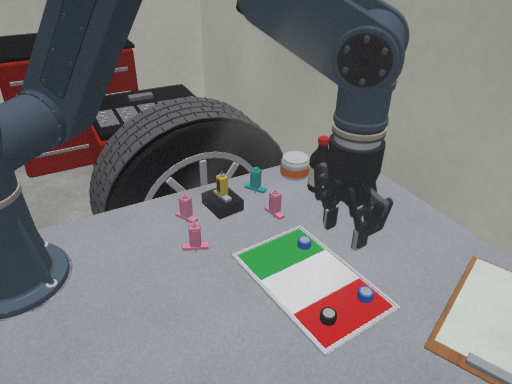

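View pics/t13.png

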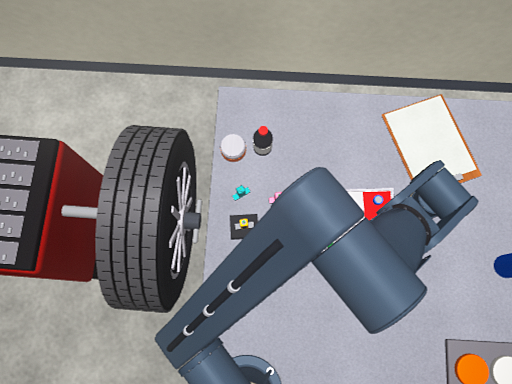

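The black magnet lies fully on the red field at wrist (262,167). The blue magnets, bottle and tin are unmoved, and the gauge is upright in its stand at side (222,187). The gripper is clear of everything, so I'm handing the job in.

```bash
python3 -c "
from h import *
print(manip.sign_off())"
```

```text
the job is handed in; nothing more can be done
None
```

I gauged the tread at about 3 mm, so the black magnet is now on the red field. I handed the job in at about 20 s; sign-off reports no verdict.

- **Measuring:** I pressed the yellow gauge into the middle groove at the top of the tyre with about 11 N and held it still for more than a second. The stick came out about 9 mm, with a thin red band showing below the 8 mm of green. The drop from first probe contact to the base seating (about 8.6 mm) and the camera's groove depth (about 3.3 mm) agree with that. The probe met nothing at rib height, so it was not pushed in on a rib.
- **Parking:** The gauge is upright in its stand with the base flat. It seated at the same height as at the start, with no spring force on the way down, so the probe is in the hole.
- **Last checks:** The final pictures show the black magnet fully inside the red field. The blue magnets, bottle and tin are where they were, and the gripper is clear of everything.
- **Small disagreements:** Two measurements of the magnet's position differed by about 3 mm, and I settled it by looking again before closing the gripper. The fingers closed to about 28.4 mm on the 30 mm magnet, but it lifted and set down without trouble.

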